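Stroke the sprung contacts of the lamp-holder test rail

TASK

Check the spring contacts of the test rail: with the fingers shut, run the fingertips lightly along the row of five brass domes, from the end of the rail where the lamp holder stands to the other end, dipping each dome a few millimetres in turn and staying in touch with the row from the first dome to the last. Do not push any dome right down, and do not move, pick up or knock the lamp holder or anything else that stands on the rail and bench. Finish with the fingers clear and every dome up again.

Things in the scene. Friction and masses are not known exactly. Their poses are not given: they have to be found in the camera images.
- rail: aluminium test rail bolted to the bench: a bar 360 mm long (its y axis), 64 mm wide (its x axis), on a flange 90 mm wide and 6 mm thick. Origin: centre of its underside, on the bench. Its top face is 40 mm above the bench. Five brass domes stand in a row along the middle of the top face at y = -60, -30, 0, 30 and 60 mm (pitch 30 mm). The lamp holder stands on one end of the top face and the tin on the other, centred about 80 mm beyond the centre of the nearest dome.
- holder: white ceramic lamp holder standing upright and loose on one end of the rail (either end); it marks where to start. Round flange 54 mm across, tapering to 36 mm across the mouth, 42 mm high (so its mouth is 82 mm above the bench), 120 g. Origin: centre of its underside.
- dome1 (a joint): dip of dome 1 in m: 0 = fully up, 0.008 = pushed right down (flush with the rail's top face). Springs: about 1.2 N to start, 1.2 N more for each mm; they rise again when let go. A light touch is 2 to 6 mm of dip.
- dome1_top (a point): top of brass dome 1 (number 1 along the rail's +y). A shallow spherical cap 41 mm across and 8 mm high (sphere radius 30 mm), its foot running into its neighbours'; top 48 mm above the bench when up; the point dips with the dome.
- dome2 (a joint): dip of dome 2 in m: 0 = fully up, 0.008 = pushed right down (flush with the rail's top face).
- dome2_top (a point): top of brass dome 2 (number 2 along the rail's +y). A fingertip carried level along the row 4 mm below the risen dome tops dips each by 4 mm and rests on the next before leaving the last, even if only 6 mm long along the row.
- dome3 (a joint): dip of dome 3 in m: 0 = fully up, 0.008 = pushed right down (flush with the rail's top face).
- dome3_top (a point): top of brass dome 3 (number 3 along the rail's +y).
- dome4 (a joint): dip of dome 4 in m: 0 = fully up, 0.008 = pushed right down (flush with the rail's top face).
- dome4_top (a point): top of brass dome 4 (number 4 along the rail's +y).
- dome5 (a joint): dip of dome 5 in m: 0 = fully up, 0.008 = pushed right down (flush with the rail's top face).
- dome5_top (a point): top of brass dome 5 (number 5 along the rail's +y).
- tin: plain round dark steel tin, closed, 50 mm across, 32 mm high, loose on the rail's other end. Origin: centre of its underside. Leave alone.
- holder_b: another lamp holder, same shape, loose on the bench in front of the rail (robot's side). Leave alone.
- holder_c: another lamp holder, same shape, loose on the bench beyond the rail (the side away from the robot). Leave alone.
- jar: jar, 44 mm across, 60 mm high, loose on the bench beyond the rail (the side away from the robot). Leave alone.
- screwdriver: screwdriver lying on the bench in front of the rail, along it. Leave alone.
- tape: grey ring-shaped roll, 64 mm across, 19 mm high, loose on the bench beyond the rail (the side away from the robot). Leave alone.
- offcut: angle offcut of aluminium, 30 x 70 x 20 mm high, loose on the bench in front of the rail. Leave alone.
There are look-alikes about, which are no part of the job. What is shaped like the holder but brown is not meant.

How it is judged (in metres and radians):
On the way, in this order (a step that is already met when the one before it is completed fails the run):
1. the fingertips rest lightly on dome 1 counted from the lamp-holder end (dipped over 1.5 mm, the one before it risen again) (contact force between the fingers and rail above 0.2 N and ((y of holder in the frame of rail below 0 m and value of joint dome1 above 0.0015 m) or (y of holder in the frame of rail above 0 m and value of joint dome5 above 0.0015 m))), for 0.03 s.
2. without leaving the row they reach the next: domes 1 and 2 from that end are both dipped at once (over 0.15 mm) (contact force between the fingers and rail above 0.2 N and ((y of holder in the frame of rail below 0 m and value of joint each of dome1, dome2 above 0.00015 m) or (y of holder in the frame of rail above 0 m and value of joint each of dome5, dome4 above 0.00015 m))), for 0.01 s.
3. the fingertips rest lightly on dome 2 counted from the lamp-holder end (dipped over 1.5 mm, the one before it risen again) (contact force between the fingers and rail above 0.2 N and ((y of holder in the frame of rail below 0 m and value of joint dome2 above 0.0015 m and value of joint dome1 below 0.00015 m) or (y of holder in the frame of rail above 0 m and value of joint dome4 above 0.0015 m and value of joint dome5 below 0.00015 m))), for 0.03 s.
4. without leaving the row they reach the next: domes 2 and 3 from that end are both dipped at once (over 0.15 mm) (contact force between the fingers and rail above 0.2 N and ((y of holder in the frame of rail below 0 m and value of joint each of dome2, dome3 above 0.00015 m) or (y of holder in the frame of rail above 0 m and value of joint each of dome4, dome3 above 0.00015 m))), for 0.01 s.
5. the fingertips rest lightly on dome 3 counted from the lamp-holder end (dipped over 1.5 mm, the one before it risen again) (contact force between the fingers and rail above 0.2 N and ((y of holder in the frame of rail below 0 m and value of joint dome3 above 0.0015 m and value of joint dome2 below 0.00015 m) or (y of holder in the frame of rail above 0 m and value of joint dome3 above 0.0015 m and value of joint dome4 below 0.00015 m))), for 0.03 s.
6. without leaving the row they reach the next: domes 3 and 4 from that end are both dipped at once (over 0.15 mm) (contact force between the fingers and rail above 0.2 N and ((y of holder in the frame of rail below 0 m and value of joint each of dome3, dome4 above 0.00015 m) or (y of holder in the frame of rail above 0 m and value of joint each of dome3, dome2 above 0.00015 m))), for 0.01 s.
7. the fingertips rest lightly on dome 4 counted from the lamp-holder end (dipped over 1.5 mm, the one before it risen again) (contact force between the fingers and rail above 0.2 N and ((y of holder in the frame of rail below 0 m and value of joint dome4 above 0.0015 m and value of joint dome3 below 0.00015 m) or (y of holder in the frame of rail above 0 m and value of joint dome2 above 0.0015 m and value of joint dome3 below 0.00015 m))), for 0.03 s.
8. without leaving the row they reach the next: domes 4 and 5 from that end are both dipped at once (over 0.15 mm) (contact force between the fingers and rail above 0.2 N and ((y of holder in the frame of rail below 0 m and value of joint each of dome4, dome5 above 0.00015 m) or (y of holder in the frame of rail above 0 m and value of joint each of dome2, dome1 above 0.00015 m))), for 0.01 s.
9. the fingertips rest lightly on dome 5 counted from the lamp-holder end (dipped over 1.5 mm, the one before it risen again) (contact force between the fingers and rail above 0.2 N and ((y of holder in the frame of rail below 0 m and value of joint dome5 above 0.0015 m and value of joint dome4 below 0.00015 m) or (y of holder in the frame of rail above 0 m and value of joint dome1 above 0.0015 m and value of joint dome2 below 0.00015 m))), for 0.03 s.
At the end, for the whole second after the job is handed in: After the five domes were stroked in order from the lamp-holder end, every dome is up again (dip under 1 mm), and the lamp holder, the tin and the other loose things are at rest within 12 mm of where they began (value of joint each of dome1, dome2, dome3, dome4, dome5 below 0.001 m and distance of each of holder, tin, holder_b, holder_c, jar, screwdriver, tape, offcut from where it was at the start of the episode below 0.012 m and linear speed of each of holder, tin, holder_b, holder_c, jar, screwdriver, tape, offcut below 0.02 m/s); the robot touches nothing.
It fails at once if a dome is pushed right down (over 7.2 mm of its 8 mm) (value of joint any of dome1, dome2, dome3, dome4, dome5 above 0.0072 m).
It fails at once if the fingers are spread over several domes (two that are not neighbours are dipped together, by over 2.5 mm, or over 0.8 mm if farther apart) (value of joint each of dome1, dome3 above 0.0025 m or value of joint each of dome1, dome4 above 0.0008 m or value of joint each of dome1, dome5 above 0.0008 m or value of joint each of dome2, dome4 above 0.0025 m or value of joint each of dome2, dome5 above 0.0008 m or value of joint each of dome3, dome5 above 0.0025 m).
It fails at once if the lamp holder at the rail's end or a bystander is shifted by over 12 mm, or lifted (distance of any of holder, tin, holder_b, holder_c, jar, screwdriver, tape, offcut from where it was at the start of the episode above 0.012 m).
It fails at once if something standing is knocked over (angle between any of holder, tin, holder_b, holder_c, jar's own z axis and vertical above 0.35 rad).
It also fails if it takes over 35 s, if anything falls off the work surface, if the arm or the gripper's body presses on something with over 40 N, if the wrist force passes 120 N, or if a joint passes its speed limit or range.

ROBOT

A 7-joint arm with a two-finger parallel gripper is mounted at the origin on the work surface. World frame = base frame: x ahead of the robot, y to its left, z up, the work surface at z = 0. Lengths are in mm, angles in rad, forces in N, time in s.
With the tool pointing down it reaches from about 400 to 850 mm from the base axis. Payload 4.4 kg.
Tool frame: the origin (TCP) lies at the very end of the fingers, on their centre line; the grasp point (between the pads) lies 19 mm behind it (r.grasp_offset is the distance from the TCP to the grasp point, in mm); z points along the fingers, y is the direction in which the jaws open and shut (so a half turn about z gives the same grasp; the last joint's range is limited). The gripper opens to 94 mm and grips with 3 to 60 N. Pads are 16 mm wide; open, the fingers measure 119 mm over their backs; the gripper's body (75 mm by 177 mm) begins 78 mm behind the grasp point.
Start: joints at [1.158, 0.628, 0.038, 1.517, -0.027, 0.996, -0.02], TCP at [220.957, -611.307, 205.478] pointing down, gripper open.
Joint ranges: [-3.06, 3.06], [-0.37, 2.12], [-1.25, 1.32], [0.18, 2.47], [-1.1, 4.24], [0.23, 1.98], [-2.94, 2.94]. Speed limits (rad/s): [2.57, 2.57, 3.14, 3.14, 3.14, 3.14, 3.14].

INTERFACE

Orientations are given as a rotation vector (axis times angle).
In Python, from cell import r, camera, ticket gives the robot as it stands.
- The arm moves only by the tool play_rows, never from a script. Its argument "rows" is a list that holds one entry, the list of rows, each a list of 5 numbers: the opening, from 0 (shut) to 1 (fully open), then the shift along the tool's x, y, z in mm, then the turn about the tool's z in rad. A call has 1 to 12 rows; each row is the pose to reach, as a shift and turn from the pose commanded when the call began, along the tool's axes at that moment; what a row does not reach only later rows make up. A row lasts 1/12 s, in which the tool goes at most 41.7 mm and 7.16 degrees, less where a joint would pass 70% of its speed; a pose out of reach is approached as far as the arm can. A call with a gripper value outside its range is refused whole. The fingers move at their own pace and stop on an object; "squeeze" is the grip in N (left out, the last holds). Time passes only in rows, so rows that repeat a pose let the fingers close. It gives the time, the measured TCP pose, the force and the opening at its end, in the units of the state.
- r.observe(): the state, without advancing time (a new reading comes with each control period).
- camera(name): name is "scene" or "top" or "wrist"; returns a dict with "image" (400x640x3 uint8, red, green, blue), "fx", "fy", "cx", "cy" (pixels), "origin" and "attitude" of the camera in the world. Camera axes: x right, y down, z forward; pixel columns grow to the right and rows downward; lengths in mm; the calibration is good to about 2 mm. A picture is of the moment at which its call begins. There is no depth.
- ticket.hand_in(): hands the job in, once; it reports no verdict.
The state is a dict: "time": time; "qpos": joint angles; "qd": joint speeds; "joint_torque": joint torques, N m; "ee_pos": TCP position; "tool_rot": TCP orientation; "ft_force": force on the tool from outside, world axes, zero at the start; "ft_torque": the same for the moment, N m; "finger_gap": opening from 0.0 (shut) to 1.0 (fully open).
Only numpy, scipy, OpenCV 4.12 (cv2) and the standard library are available. Lean on these libraries where they do the work, as an engineer would, in place of code of your own. Each camera call takes 0.05 s, during which the arm holds its last target. There are 200 camera calls.

## Working session

There is one attempt and no reset: what is moved stays moved. The work goes in short steps, Python scripts to look and compute and a tool call to move; the robot and the scene stay as the last step left them, time stands still between calls to the robot, and variables do not carry over. Pictures are saved under pics/ and viewed, about 8 in all and at most 12, crops included, and the job is handed in when it is done.

Besides the shell and the picture viewer there is one more tool, called after "Emit:" as name(argument=value, ...), one argument or row to a line, values as JSON. play_rows: Moves the arm, as the interface text tells. Its arguments: {"type":"object","properties":{"rows":{"type":"array","items":{"type":"array","items":{"type":"array","items":{"type":"number"}}}},"squeeze":{"type":"number"}},"required":["rows"]}

```bash
mkdir -p pics; cat > h.py <<'E'
import numpy as np, cv2
from cell import r, camera, ticket
from scipy.spatial.transform import Rotation as R
def rot(a):
    a=np.array(a,float)
    return a if a.shape==(3,3) else (R.from_rotvec(a) if a.size==3 else R.from_quat(a)).as_matrix()
def ray(c,u,v,z):
    d=rot(c['attitude'])@np.array([(u-c['cx'])/c['fx'],(v-c['cy'])/c['fy'],1]); o=np.array(c['origin'])
    return o+d*(z-o[2])/d[2]
def save(c,n): cv2.imwrite('pics/'+n+'.png',c['image'][:,:,::-1])
E
python3 - <<'E'
from h import *
import pickle
for n in('top','scene'):
    c=camera(n); save(c,n); pickle.dump(c,open(n+'.pkl','wb')); print(n,c['origin'],c['attitude'],c['fx'],c['cx'],c['cy'])
s=r.observe(); print(s['ee_pos'],s['tool_rot'],s['ft_force'],s['time'],s['finger_gap']); print(rot(s['tool_rot']).round(3))
E
```

```text
top [502.6548719   46.78586612 736.38792611] [-2.19368292  2.14195216 -0.11663043] 414.39686902265163 315.53182372735483 206.6322651583595
scene [1073.52878222 -408.33718203  548.71737329] [-2.03183073 -0.94301053  0.48567694] 508.7192577468086 313.8681915956777 199.55572949580102
[ 220.75991459 -610.76869754  204.66696099] [-3.09291793e+00 -5.41730188e-01  4.84082306e-04] [-0.18303623  0.09797738  0.27155398] 0.1 0.9987310254900779
[[ 0.94   0.34  -0.001]
 [ 0.34  -0.94   0.002]
 [-0.    -0.002 -1.   ]]
```

View pics/top.png

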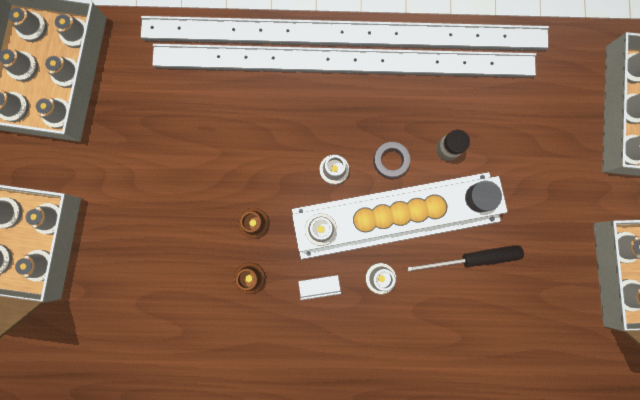

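View pics/scene.png

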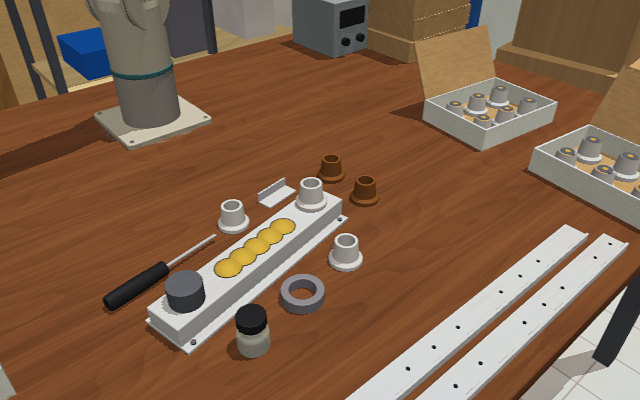

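The top view shows the white holder on the rail at (321,229), the domes from (365,220) to (435,207), and the tin at (485,197). Lookalikes for the start marker are holder_b (380,278), holder_c (334,168) and the brown ones (253,222) and (249,277). The marker is the one on the rail, so the stroke starts at the left dome. One close crop to confirm and measure.

```bash
python3 - <<'E'
from h import *
import pickle
c=pickle.load(open('top.pkl','rb')); im=c['image'][150:270,285:515,::-1]
cv2.imwrite('pics/crop.png',cv2.resize(im,None,fx=3.4,fy=3.4,interpolation=cv2.INTER_CUBIC))
for n in('top','scene'):
    c=pickle.load(open(n+'.pkl','rb'))
    m=cv2.inRange(cv2.cvtColor(c['image'],cv2.COLOR_RGB2HSV),(18,140,120),(32,255,255))
    k,l,st,ce=cv2.connectedComponentsWithStats(m); i=1+np.argmax(st[1:,4]); print(n,st[i],ce[i],ray(c,*ce[i],43).round(1))
    pts=np.argwhere(l==i)[:,::-1]
    w=np.array([ray(c,u,v,40)[:2] for u,v in pts]); hull=cv2.minAreaRect(w.astype(np.float32)); print(hull)
E
```

```text
top [ 354  196   92   35 1758] [399.87144482 212.97554039] [568.9 -95.6  43. ]
((569.26318359375, -95.9367446899414), (37.40289306640625, 157.03799438476562), 12.016331672668457)
scene [ 214  219   81   58 1556] [253.55912596 247.82197943] [ 573.5 -107.2   43. ]
((568.9248046875, -99.2096939086914), (38.58838653564453, 158.44798278808594), 11.953133583068848)
```

View pics/crop.png

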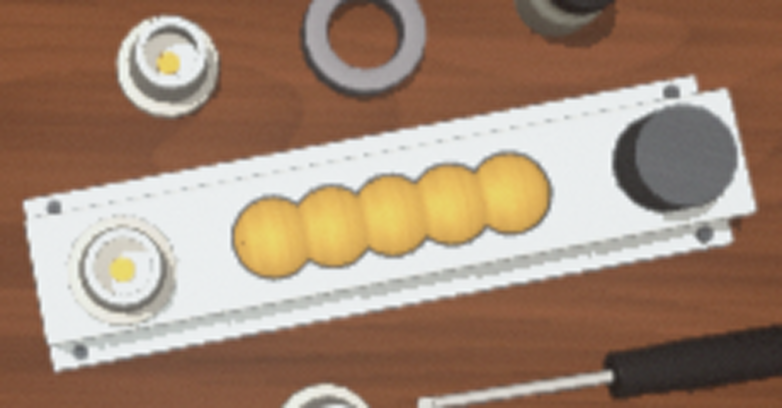

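The crop confirms it: the white holder on the rail is at the left (+y) end, the tin is at the right, and the five domes run left to right along about 12° off the world y axis. I'll put tool x along the row (16 mm pad width), rise first, then turn and transit.

```bash
cat >> h.py <<'E'
a=np.radians(12.0); D=np.array([np.sin(a),-np.cos(a),0]); C=np.array([569.1,-97,0])
def rel(p,axis=None):
    s=r.observe(); T=rot(s['tool_rot']); dp=T.T@(np.array(p)-s['ee_pos'])
    w=-D; ang=np.arctan2(np.cross(T[:,0],w)[2],T[:,0]@w)
    print('t',s['time'],'pos',np.round(s['ee_pos'],1),'F',np.round(s['ft_force'],2),'gap',round(s['finger_gap'],3)); print('tool shift',dp.round(1),'turn',round(-ang,3)); return dp
E
python3 - <<'E'
from h import *
rel(np.append((C-60*D)[:2],160))
E
```

```text
t 0.1 pos [ 220.8 -610.8  204.7] F [-0.18  0.1   0.27] gap 0.999
tool shift [ 510.4 -424.2   45.3] turn -1.433
```

Emit:
play_rows(
  rows=[
    [[0, 0, 0, -35, 0], [0, 0, 0, -70, 0], [0, 0, 0, -105, 0], [0, 0, 0, -140, 0], [0, 25, -21, -140, -0.1], [0, 50, -42, -140, -0.2], [0, 75, -63, -140, -0.3], [0, 100, -84, -140, -0.4], [0, 125, -105, -140, -0.5], [0, 150, -126, -140, -0.6], [0, 175, -147, -140, -0.7], [0, 200, -168, -140, -0.8]],
  ],
  squeeze=20,
)

```text
time: 1.1
ee_pos: [352.3, -383.7, 345.3]
tool_rot: [-2.635, -1.71, 0.0]
ft_force: [0.4, -0.2, 0.0]
finger_gap: 0.185
```

```bash
python3 - <<'E'
from h import *
rel(np.append((C-60*D)[:2],160)); print(r.observe()['qpos'])
E
```

```text
t 1.1 pos [ 352.3 -383.7  345.3] F [ 0.45 -0.18  0.01] gap 0.185
tool shift [398.6  46.2 185.3] turn -0.629
[ 0.92048042  0.31080364 -0.20069433  1.66014368  0.06613923  1.177781
  0.28464514]
```

Emit:
play_rows(
  rows=[
    [[0, 34, 4, 0, -0.06], [0, 68, 8, 0, -0.12], [0, 102, 12, 0, -0.18], [0, 136, 16, 0, -0.24], [0, 170, 20, 0, -0.3], [0, 204, 24, 0, -0.36], [0, 238, 28, 30, -0.42], [0, 272, 32, 60, -0.48], [0, 306, 36, 90, -0.54], [0, 340, 40, 120, -0.6], [0, 374, 44, 150, -0.63], [0, 399, 46, 185, -0.63]],
  ],
)

```text
time: 2.1
ee_pos: [553.0, -49.7, 175.2]
tool_rot: [1.978, 2.439, 0.003]
ft_force: [0.1, -1.2, -0.5]
finger_gap: 0.007
```

```bash
python3 - <<'E'
from h import *
rel(np.append((C-60*D)[:2],60)); print(rot(r.observe()['tool_rot']).round(3))
c=camera('wrist'); save(c,'w1'); print(c['origin'])
c=camera('top'); cv2.imwrite('pics/t2.png',cv2.resize(c['image'][130:280,270:520,::-1],None,fx=3,fy=3))
for n in range(0): pass
E
```

```text
t 2.1 pos [553.  -49.7 175.2] F [ 0.1  -1.24 -0.53] gap 0.007
tool shift [ 10.3   5.7 115.3] turn -0.001
[[-0.207  0.978  0.002]
 [ 0.978  0.207  0.001]
 [ 0.     0.002 -1.   ]]
[535.62271533  30.70387976 354.02549203]
```

View pics/w1.png

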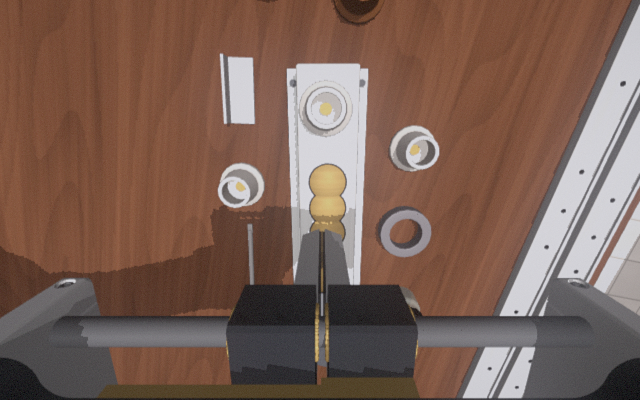

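The wrist view shows the fingers shut, the rail parallel to tool x, dome 1 at (328,182) and the holder at (326,108). I'll measure dome 1 from this camera now that the arm has settled.

```bash
python3 - <<'E'
from h import *
c=camera('wrist'); h=cv2.cvtColor(c['image'],cv2.COLOR_RGB2HSV)
m=cv2.inRange(h,(14,120,60),(34,255,255)); m[:150]=0; m[235:]=0; m[:,:300]=0; m[:,360:]=0
p=np.argwhere(m)[:,::-1]; t=p[:,1].min()
q=p[p[:,1]<t+20]; (x,y),rad=cv2.minEnclosingCircle(q.astype(np.float32)); print(x,y,rad,t)
for v in range(t,t+60,6):
    k=p[p[:,1]==v][:,0]; print(v,k.min(),k.max())
dome=ray(c,x,y,41); hold=ray(c,325.5,108,82)
print('dome1',dome,'pred',C-60*D,'top of rim',ray(c,x,t,40),(C-80.5*D))
rel(np.append((C-60*D)[:2],60))
E
```

```text
Traceback (most recent call last):
ValueError: zero-size array to reduction operation minimum which has no identity
```

```bash
python3 - <<'E'
from h import *
c=camera('wrist'); save(c,'w2'); h=cv2.cvtColor(c['image'],cv2.COLOR_RGB2HSV); print(h[182,328],h[200,328])
m=cv2.inRange(h,(10,100,60),(34,255,255)); m[:,:300]=0; m[:,355:]=0
print(np.where(m.sum(1)>255*8)[0])
rel(np.append((C-60*D)[:2],60))
E
```

```text
[ 21  99 214] [ 21 100 212]
[  0   1   2   3   4   5   6   7   8   9  10  11  12  13  14  15  16  17
  18  19  20  21  22  23  24  25  26  27  28  29  30  31  32  33  34  35
  36  37  38  39  40  41  42  44  46  47  48  50 167 168 169 170 171 172
 173 174 175 176 177 178 179 180 181 182 183 184 185 186 187 188 189 190
 191 192 193 194 195 196 197 198 199 200 201 202 203 204 205 206 207 208
 209 210 211 212 213 214 215 216 217 218 219 220 221 222 223 224 225 226
 227 228 229 230 231 232 378 379 380 381 382 383 384 385 386 387 388 389
 390 391 392 393 394 395 396 397]
t 2.3 pos [550.8 -51.4 175.1] F [-0.07  0.01  0.34] gap 0.002
tool shift [ 11.6   8.7 115. ] turn -0.002
```

View pics/w2.png

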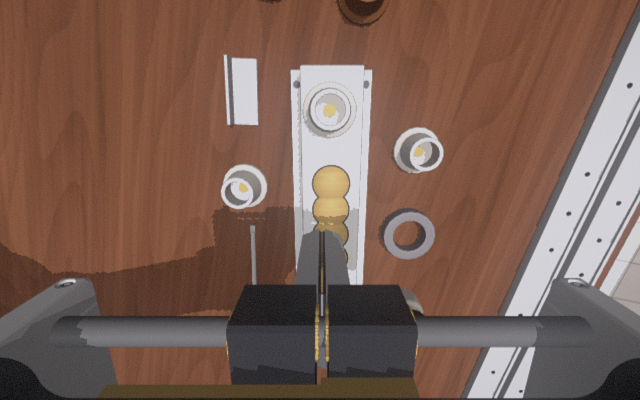

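Arm settled; dome 1 appears as a disc at about (331,184), with the holder mouth at (329,110).

```bash
python3 - <<'E'
from h import *
c=camera('wrist'); h=cv2.cvtColor(c['image'],cv2.COLOR_RGB2HSV)
m=cv2.inRange(h,(15,70,60),(30,255,255)); m[:155]=0;m[228:]=0; m[:,:305]=0; m[:,355:]=0
k,l,st,ce=cv2.connectedComponentsWithStats(m); i=1+np.argmax(st[1:,4]); p=np.argwhere(l==i)[:,::-1]
t=p[:,1].min(); x0=p[p[:,1]<t+24][:,0].min(); x1=p[p[:,1]<t+24][:,0].max(); print(t,x0,x1)
u=(x0+x1)/2; rw=(x1-x0+1)/2
print('dome1',ray(c,u,t+rw,41).round(1),'rim',ray(c,u,t,40).round(1),'pred',(C-60*D).round(1),(C-80.5*D).round(1))
for z in(40,):
  for v in (t+rw,t+rw+26): print([q and ray(c,q,v,z).round(1) for q in (x0,x1)])
print('holder',ray(c,329,110,82),'pred',C-140*D)
rel(np.append((C-60*D)[:2],60))
E
```

```text
163 313 348
dome1 [557.9 -38.7  41. ] rim [553.7 -19.5  40. ] pred [556.6 -38.3   0. ] [552.4 -18.3   0. ]
[array([539.2, -42.9,  40. ]), array([576.8, -35. ,  40. ])]
[array([545.1, -72.3,  40. ]), array([583.7, -64.2,  40. ])]
holder [539.68714637  33.00400589  82.        ] pred [539.99236329  39.9406641    0.        ]
t 2.35 pos [551.4 -52.7 176.2] F [ 0.38  0.11 -0.13] gap 0.002
tool shift [ 13.    8.1 116.2] turn -0.004
```

The two measurements agree to about 1.5 mm. Descending to about 12 mm above dome 1.

Emit:
play_rows(
  rows=[
    [[0, 6, 4, 20, 0], [0, 13, 9, 45, 0], [0, 13, 9, 70, 0], [0, 13, 9, 95, 0], [0, 13, 9, 115, 0], [0, 13, 9, 115, 0], [0, 13, 9, 115, 0], [0, 13, 9, 115, 0]],
  ],
)

```text
time: 3.02
ee_pos: [559.1, -38.3, 63.0]
tool_rot: [1.982, 2.434, 0.002]
ft_force: [0.8, -0.5, -0.2]
finger_gap: 0.01
```

```bash
python3 - <<'E'
from h import *
C+=[.6,-.2,0]
ps=[]
for i in range(6):
    c=camera('scene'); ps.append(r.observe()['ee_pos'])
print(np.round(ps,1),np.mean(ps,0)); 
cv2.imwrite('pics/s2.png',cv2.resize(c['image'][130:330,160:410,::-1],None,fx=3,fy=3,interpolation=cv2.INTER_CUBIC))
rel(np.append((C-60*D)[:2],44))
E
```

```text
[[559.3 -38.1  63.2]
 [559.2 -37.9  63.1]
 [559.  -37.7  62.9]
 [558.8 -37.6  62.7]
 [558.6 -37.5  62.3]
 [558.3 -37.5  62. ]] [558.88028244 -37.7273269   62.70318618]
t 3.3167 pos [558.3 -37.5  62. ] F [-0.43  0.24 -0.46] gap 0.007
tool shift [-0.8 -1.3 18. ] turn -0.004
```

View pics/s2.png

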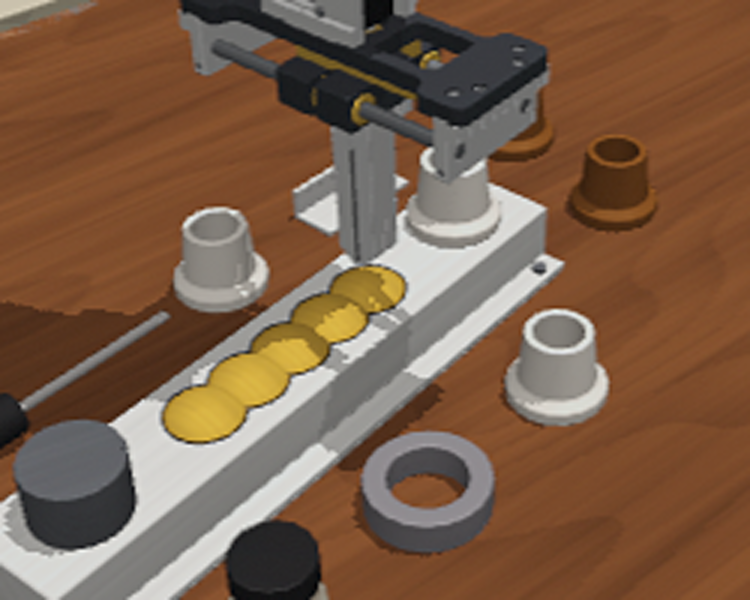

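The fingertips hover over dome 1 with everything standing; the tip is at (368,260) and the dome at (368,288). Position readings wander by about 1 mm, so I'll go down gently and let the force judge depth.

Emit:
play_rows(
  rows=[
    [[0, 0, -1, 4, 0], [0, 0, -1, 8, 0], [0, 0, -1, 12, 0], [0, 0, -1, 14, 0], [0, 0, -1, 15, 0], [0, 0, -1, 16, 0], [0, 0, -1, 16, 0], [0, 0, -1, 16, 0]],
  ],
)

```text
time: 3.98
ee_pos: [556.6, -37.5, 45.3]
tool_rot: [-1.981, -2.438, 0.001]
ft_force: [-0.2, -0.3, 4.1]
finger_gap: 0.007
```

About 2.4 mm dip on force. Going 1.3 mm deeper, then starting along the row.

Emit:
play_rows(
  rows=[
    [[0, 0, 0, 1.3, 0], [0, 0, 0, 1.3, 0], [0, 0, 0, 1.3, 0]],
  ],
)

```text
time: 4.23
ee_pos: [556.7, -37.5, 44.1]
tool_rot: [1.981, 2.438, -0.0]
ft_force: [-1.5, -0.7, 5.8]
finger_gap: 0.005
```

Emit:
play_rows(
  rows=[
    [[0, -3, 0, 0, 0], [0, -6, 0, 0, 0], [0, -9, 0, 0, 0], [0, -12, 0, 0, 0], [0, -15, 0, 0, 0], [0, -18, 0, 0, 0], [0, -21, 0, 0, 0], [0, -24, 0, 0, 0], [0, -27, 0, 0, 0], [0, -30, 0, 0, 0], [0, -30, 0, 0, 0], [0, -30, 0, 0, 0]],
  ],
)

```text
time: 5.23
ee_pos: [564.0, -64.9, 44.4]
tool_rot: [1.98, 2.439, 0.005]
ft_force: [-0.7, 3.9, 5.7]
finger_gap: 0.006
```

```bash
python3 - <<'E'
from h import *
C+=[.6,-.2,0]
rel(np.append((C-30*D)[:2],44))
c=camera('scene'); cv2.imwrite('pics/s3.png',cv2.resize(c['image'][190:290,190:340,::-1],None,fx=5,fy=5,interpolation=cv2.INTER_CUBIC))
E
```

```text
t 5.2333 pos [564.  -64.9  44.4] F [-0.73  3.87  5.74] gap 0.006
tool shift [-2.8 -1.2  0.3] turn -0.002
```

View pics/s3.png

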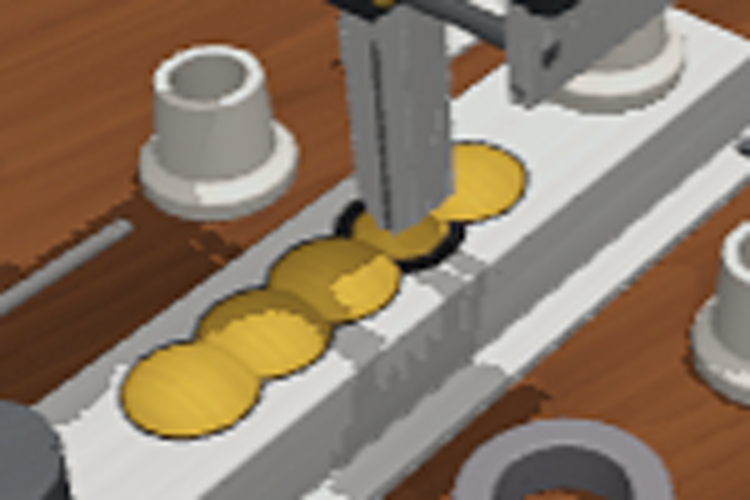

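Dome 2 is dipped under the fingertips (dark rim around (400,235)) and dome 1 is up again; the holder is undisturbed. Continuing, with a slight lag allowed for.

Emit:
play_rows(
  rows=[
    [[0, -4, 0, 0, 0], [0, -8, 0, 0, 0], [0, -12, 0, 0, 0], [0, -16, 0, 0, 0], [0, -20, 0, 0, 0], [0, -24, 0, 0, 0], [0, -28, 0, 0, 0], [0, -31, 0, 0, 0], [0, -31, 0, 0, 0], [0, -31, 0, 0, 0]],
  ],
)

```text
time: 6.12
ee_pos: [570.3, -95.4, 44.3]
tool_rot: [1.98, 2.439, 0.005]
ft_force: [-0.3, 3.1, 5.0]
finger_gap: 0.005
```

Emit:
play_rows(
  rows=[
    [[0, -4, 0, 0, 0], [0, -8, 0, 0, 0], [0, -12, 0, 0, 0], [0, -16, 0, 0, 0], [0, -20, 0, 0, 0], [0, -24, 0, 0, 0], [0, -28, 0, 0, 0], [0, -30, 0, 0, 0], [0, -30, 0, 0, 0], [0, -30, 0, 0, 0]],
  ],
)

```text
time: 6.95
ee_pos: [576.4, -124.7, 44.3]
tool_rot: [1.98, 2.439, 0.005]
ft_force: [0.5, 3.2, 6.4]
finger_gap: 0.002
```

```bash
python3 - <<'E'
from h import *
C+=[.6,-.2,0]
rel(np.append((C+30*D)[:2],44))
c=camera('scene'); cv2.imwrite('pics/s4.png',cv2.resize(c['image'][190:310,170:330,::-1],None,fx=4,fy=4,interpolation=cv2.INTER_CUBIC))
E
```

```text
t 6.95 pos [ 576.4 -124.7   44.3] F [0.49 3.23 6.45] gap 0.002
tool shift [-1.7 -0.8  0.3] turn -0.003
```

View pics/s4.png

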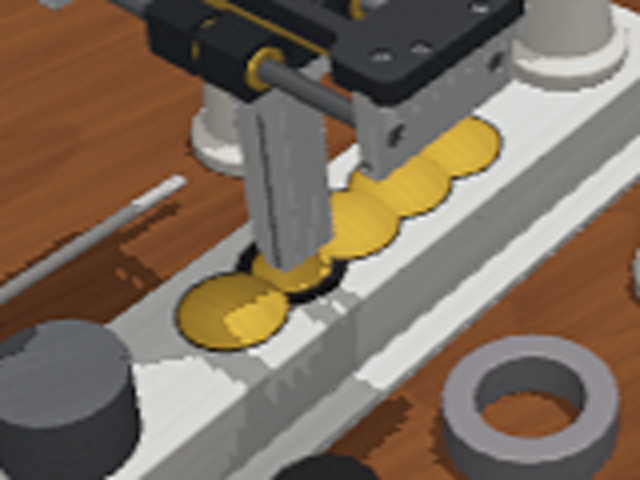

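Dome 4 is dipped at (290,275), domes 1–3 are up, and dome 5 is next. Last dome, then straight up.

Emit:
play_rows(
  rows=[
    [[0, -4, 0, 0, 0], [0, -8, 0, 0, 0], [0, -12, 0, 0, 0], [0, -16, 0, 0, 0], [0, -20, 0, 0, 0], [0, -24, 0, 0, 0], [0, -28, 0, 0, 0], [0, -31, 0, 0, 0], [0, -31, 0, 0, 0], [0, -31, 0, 0, 0]],
  ],
)

```text
time: 7.83
ee_pos: [582.8, -155.1, 44.3]
tool_rot: [1.98, 2.439, 0.004]
ft_force: [-1.1, 2.8, 5.8]
finger_gap: 0.006
```

Emit:
play_rows(
  rows=[
    [[0, 0, 0, -5, 0], [0, 0, 0, -15, 0], [0, 0, 0, -30, 0], [0, 0, 0, -50, 0], [0, 0, 0, -75, 0], [0, 0, 0, -100, 0], [0, 0, 0, -120, 0], [0, 0, 0, -120, 0], [0, 0, 0, -120, 0], [0, 0, 0, -120, 0]],
  ],
)

```text
time: 8.67
ee_pos: [580.9, -157.4, 163.3]
tool_rot: [-1.981, -2.437, 0.002]
ft_force: [0.2, -0.4, -0.5]
finger_gap: 0.006
```

```bash
python3 - <<'E'
from h import *
s=r.observe(); print(s['time'],s['ee_pos'],s['ft_force'],np.abs(s['qd']).max())
c=camera('scene'); save(c,'s5')
E
```

```text
8.6667 [ 580.92527213 -157.39583428  163.34920573] [ 0.15741283 -0.39677543 -0.4588023 ] 0.017941818703356996
```

View pics/s5.png

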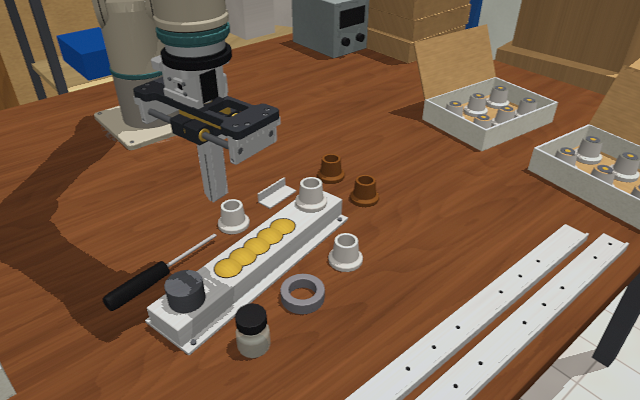

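All five domes are up from (228,268) to (283,227). The holder (311,193), tin (185,291) and the other loose things are where they began, and the fingers are clear.

```bash
python3 -c "
from cell import ticket
print(ticket.hand_in())"
```

```text
the job is handed in; nothing more can be done
None
```

I stroked the five domes in order with the fingers shut, from the lamp-holder end (+y) to the tin end, then lifted clear and handed the job in at about 8.7 s. No verdict was reported.

- **Depth:** the fingertips ran level at about z = 44 mm. The upward force was 5.0 to 6.4 N at each of the five stops, which is about 3 to 4 mm of dip.
- **Order and contact:** pictures at domes 2 and 4 showed the fingertips on that dome and the earlier ones risen again. I read force and position only at the stops, so contact between domes was not measured directly. It rests on the level path and on every stop reading full force.
- **End state:** the last picture showed all domes up, the holder, tin and other loose things where they began by eye, and the fingers about 115 mm above the domes with near-zero force.
- **Disagreements:** the top and wrist cameras differed by about 1.5 mm on dome 1. Position readings wandered by about 1 mm, so I set the depth mainly by force. The fingertips also lagged the commanded path by 2 to 3 mm while sliding.

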